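# Start the planishing machine from its bench console

## Task

Start the planishing machine from the grey console on the bench: first press down the raised far end of the large rocker so that it tips fully over and stays, then press the small round button fully down and let it come back up, and last press the long bar fully down and finish while still holding it down with the fingers. Do not press the mushroom-headed stop knob, and leave the tools and bits lying about where they are; nothing is to be picked up.

Things in the scene. Friction and masses are not known exactly. Their poses are not given: they have to be found in the camera images.
- console: grey sheet-metal console fixed on the bench, 220 mm deep (x from -100 to +120 mm) by 440 mm wide (y), 50 mm high, low lip at the back edge. Origin: on the bench, z up, +x away from the robot, +y along the row of controls to the left. Its place and yaw (up to 0.25 rad) differ each time. Small loose things up to 26 mm tall lie on it in front of and behind the controls
- rocker_box: aluminium plate (84 x 98 x 12 mm, long side across the console) that carries the rocker. Origin: centre of the plate's underside, lying on the console top; z up, x and y as the console's. The four plates sit in a row along the console's y, 105 mm apart (each up to 4 mm nearer or farther), in an order that differs each time; fixed
- rocker (a joint): tip angle of the rocker in rad: 0 to 0.05 at the start (near half level, far half sloping up), 0.40 when fully tipped over (far half level). A friction hinge: about 2 to 3 N on the far end turns it, and it stays where it is left; no spring
- rocker_far (a point): point on the top face of the rocker's far half (+x side, the raised one), 22 mm out from the hinge line, to press down on; it moves with the rocker: it starts 14.5 mm above the plate's top and ends 6 mm above it. The rocker is black, 64 mm long (x), 34 mm wide (y), two flat 32 mm halves meeting in a shallow V; the hinge lies at the meeting line, over the plate's centre, 6 mm above the plate's top
- reset_box: aluminium plate (84 x 98 x 12 mm, long side across the console) that carries the small round button. Origin: centre of the plate's underside, lying on the console top; z up, x and y as the console's. The four plates sit in a row along the console's y, 105 mm apart (each up to 4 mm nearer or farther), in an order that differs each time; fixed
- reset (a joint): how far the small round button is pressed, m: 0 up, 0.006 fully down; its spring pushes back with 1.5 N at the top and 5 N fully down
- reset_top (a point): centre of the top of the small round button: black, 25 mm across, flat, 18 mm above its plate when up, in a dark round collar 38 mm across and 8 mm high; it moves with the button
- run_box: aluminium plate (84 x 98 x 12 mm, long side across the console) that carries the long bar. Origin: centre of the plate's underside, lying on the console top; z up, x and y as the console's. The four plates sit in a row along the console's y, 105 mm apart (each up to 4 mm nearer or farther), in an order that differs each time; fixed
- run (a joint): how far the long bar is pressed, m: 0 up, 0.008 fully down; its spring pushes back with 1.8 N at the top and 6 N fully down
- run_top (a point): centre of the top of the long bar: black, 30 mm (x) by 80 mm (y), flat, 22 mm above its plate when up, in a dark collar 42 x 90 mm and 8 mm high; it moves straight down with the bar
- stop_box: aluminium plate (84 x 98 x 12 mm, long side across the console) that carries the mushroom stop knob. Origin: centre of the plate's underside, lying on the console top; z up, x and y as the console's. The four plates sit in a row along the console's y, 105 mm apart (each up to 4 mm nearer or farther), in an order that differs each time; fixed
- stop (a joint): how far the mushroom stop knob is pressed, m: 0 up, 0.005 fully down; not to be pressed
- stop_top (a point): centre of the top of the mushroom stop knob: black, 42 mm across the head, 35 mm above its plate
- tin: small steel tin, 34 mm across, 26 mm tall, on the console's back ledge; loose, to be left alone. Origin: underside
- block: small steel block, 34 x 34 x 24 mm, on the console's back ledge; loose, to be left alone. Origin: underside
- chuck: small brass knob-shaped die, 26 mm across, 22 mm tall, on the console's front ledge; loose, to be left alone. Origin: underside
- hammer: hammer, 260 mm long, lying on the bench left of the console; loose, to be left alone. Origin: underside
- bowl: copper bowl, 124 mm across, 60 mm tall, on the bench right of the console; loose, to be left alone. Origin: underside
- jar: amber jar, 56 mm across, 75 mm tall, on the bench behind the console; loose, to be left alone. Origin: underside
- mallet: wooden mallet lying on the bench behind the console, head 52 mm across, 85 mm long; loose, to be left alone. Origin: underside

How it is judged (in metres and radians):
On the way, in this order (a step that is already met when the one before it is completed fails the run):
1. the rocker is tipped fully over, with the button and bar up (value of joint rocker above 0.32 rad and value of joint each of reset, run below 0.002 m), for 0.2 s.
2. the small round button is pressed fully down (value of joint reset above 0.0045 m), for 0.05 s.
3. the small round button is back up (value of joint reset below 0.002 m), for 0.05 s.
4. the long bar is pressed down and held with the fingers (value of joint rocker above 0.32 rad and value of joint each of reset, stop below 0.002 m and value of joint run above 0.0055 m and contact force between the fingers and run_box above 1 N), for 0.3 s.
At the end, for the whole second after the job is handed in: the rocker is tipped over to at least 0.32 of its 0.40 rad, the small round button and the stop knob are up (within 2 mm), and the long bar is at least 5.5 of its 8 mm down with the fingers pressing on it (over 1 N) (all of step 4); the arm keeps its last pose, push and grip.
It fails at once if the stop knob is pressed (more than 3 mm) (value of joint stop above 0.003 m).
It fails at once if the button or the bar is pressed before the rocker is over (value of joint rocker below 0.28 rad and value of joint any of reset, run above 0.003 m).
It fails at once if the button and the bar are pressed together (value of joint each of reset, run above 0.003 m).
It fails at once if a loose thing is moved or lifted by more than 30 mm (distance of any of tin, block, chuck, hammer, bowl, jar, mallet from where it was at the start of the episode above 0.03 m).
It also fails if it takes over 38 s, if anything falls off the work surface, if the arm or the gripper's body presses on something with over 40 N, if the wrist force passes 120 N, or if a joint passes its speed limit or range.

## Robot

A 7-joint arm with a two-finger parallel gripper is mounted at the origin on the work surface. World frame = base frame: x ahead of the robot, y to its left, z up, the work surface at z = 0. Lengths are in mm, angles in rad, forces in N, time in s.
With the tool pointing down it reaches from about 400 to 900 mm from the base axis. Payload 5.5 kg.
Tool frame: the origin (TCP) lies at the very end of the fingers, on their centre line; the grasp point (between the pads) lies r.tcp_to_grasp behind it (r.tcp_to_grasp is the distance from the TCP to the grasp point, in mm); z points along the fingers, y is the line along which they close (so a half turn about z gives the same grasp; the last joint's range is limited). The gripper opens to 92 mm and grips with 3 to 60 N. Pads are 19 mm wide; open, the fingers measure 130 mm over their backs; the gripper's body (75 mm by 190 mm) begins 47 mm behind the grasp point.
Start: joints at [-1.058, 0.501, -0.427, 1.55, 0.221, 1.138, -0.21], TCP at [160.647, 629.836, 198.229] pointing down, gripper open.
Joint ranges: [-2.88, 2.88], [-0.31, 2.03], [-1.54, 1.56], [0.2, 2.42], [-1.41, 4.55], [0.19, 2.02], [-2.57, 2.57]. Speed limits (rad/s): [2.57, 2.57, 3.14, 3.14, 3.14, 3.14, 3.14].

## Interface

Orientations are given as a unit quaternion [w, x, y, z].
In Python, from rig import r gives the robot as it stands.
- The arm moves only by the tool drive_tool, never from a script. Its argument "moves" is text: rows parted by semicolons, each of 5 numbers parted by spaces: the finger opening in mm, from 0 to 91.8, then the shift along the tool's x, y, z as a fraction of full scale, then the turn about the tool's z as a fraction of full scale. In form: claw x y z yaw; .... A call has 1 to 8 rows; each row is the pose to reach, as a shift and turn from the pose commanded when the call began, along the tool's axes at that moment, turning the shorter way round; what a row does not reach only later rows make up. Full scale, the value 1, is 0.25 m for a shift and 180 degrees for a turn. A row lasts 1/12 s, in which the tool goes at most 41.7 mm and 7.16 degrees, less where a joint would pass 70% of its speed; a pose out of reach is approached as far as the arm can. A call with a number of a shift or a turn outside -1 to 1 is refused whole. A call with a gripper value outside its range is refused whole. The fingers move at their own pace and stop on an object; "force" is the grip in N (left out, the last holds). Time passes only in rows, so rows that repeat a pose let the fingers close. It gives the time, the measured TCP pose, the force, the opening and the grip force at its end, in the units of the state.
- r.get_state(): the state, without advancing time (a new reading comes with each control period).
- r.capture(name): name is "side" or "top"; returns a dict with "frame" (400x640x3 uint8, blue, green, red), "K" (3x3 intrinsics, pixels), "origin" and "orientation" of the camera in the world. Camera axes: x right, y up, looking along -z (the intrinsics and any distortion apply to the point x, -y, -z); pixel columns grow to the right and rows downward; lengths in mm; the calibration is good to about 2 mm. A picture is of the moment at which its call begins. There is no depth.
- r.job_done(): hands the job in; it is judged then, once.
The state is a dict: "t": time; "joint_positions": joint angles; "joint_velocities": joint speeds; "joint_efforts": joint torques, N m; "position": TCP position; "orientation": TCP orientation; "ft_force": force on the tool from outside, world axes, zero at the start; "ft_torque": the same for the moment, N m; "width": finger opening in mm; "grip_force": force on a finger pad.
Only numpy, scipy, OpenCV 4.12 (cv2) and the standard library are available. Lean on these libraries where they do the work, as an engineer would, in place of code of your own. Each camera call takes 0.05 s, during which the arm holds its last target. There are 200 camera calls.

## Working session

There is one attempt and no reset: what is moved stays moved. The work goes in short steps, Python scripts to look and compute and a tool call to move; the robot and the scene stay as the last step left them, time stands still between calls to the robot, and variables do not carry over. Pictures are saved under pics/ and viewed, at most 10 in all, crops included, and the job is handed in when it is done.

Besides the shell and the picture viewer there is one more tool, called after "Request:" as name(argument=value, ...) on one line, values as JSON. drive_tool: Moves the arm, as the interface text tells. Its arguments: {"type":"object","properties":{"moves":{"type":"string"},"force":{"type":"number"}},"required":["moves"]}

```bash
mkdir -p pics; python3 - <<'E'
from rig import r
import cv2,json
for n in("top","side"):
    c=r.capture(n); cv2.imwrite(f"pics/{n}0.png",c["frame"]); print(n,c["K"],c["origin"],c["orientation"],[k for k in c])
s=r.get_state(); print(s["t"],s["position"],s["orientation"],s["ft_force"],s["width"],r.tcp_to_grasp)
E
```

```text
top [[442.88269807   0.         313.32313738]
 [  0.         442.88269807 193.68876567]
 [  0.           0.           1.        ]] [ 514.77573541   19.57440522 1175.98603014] [ 0.7089531   0.0431073  -0.02917643 -0.70333207] ['frame', 'K', 'origin', 'orientation']
side [[498.29723287   0.         309.16571157]
 [  0.         498.29723287 194.85338631]
 [  0.           0.           1.        ]] [ 176.452908   -976.34975365 1260.64377239] [ 0.90850128  0.36251582 -0.08008067 -0.19181967] ['frame', 'K', 'origin', 'orientation']
0.1 [160.55103964 629.18878047 197.2986382 ] [-1.40124248e-04  1.24529857e-01  9.92215501e-01 -8.34043143e-04] [-0.43493536  0.24772366 -0.34500654] 91.81607180351317 18.8
```

View pics/top0.png

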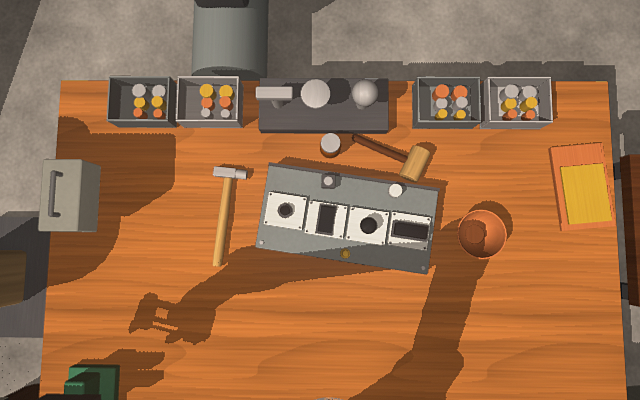

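View pics/side0.png

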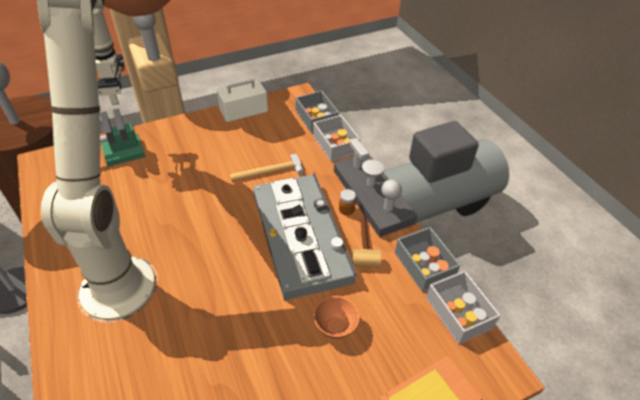

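The top view shows the row from left to right: round button (286,211), rocker (326,218), mushroom (369,225), bar (410,230). The tin, block and chuck are at (396,190), (329,180) and (346,254). I'll zoom in to get corners.

```bash
python3 - <<'E'
import cv2
a=cv2.imread("pics/top0.png")[155:280,250:445]; cv2.imwrite("pics/topc.png",cv2.resize(a,None,fx=4,fy=4,interpolation=cv2.INTER_CUBIC))
a=cv2.imread("pics/side0.png")[165:305,245:365]; cv2.imwrite("pics/sidec.png",cv2.resize(a,None,fx=4,fy=4,interpolation=cv2.INTER_CUBIC))
E
```

```text
(no output)
```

View pics/topc.png

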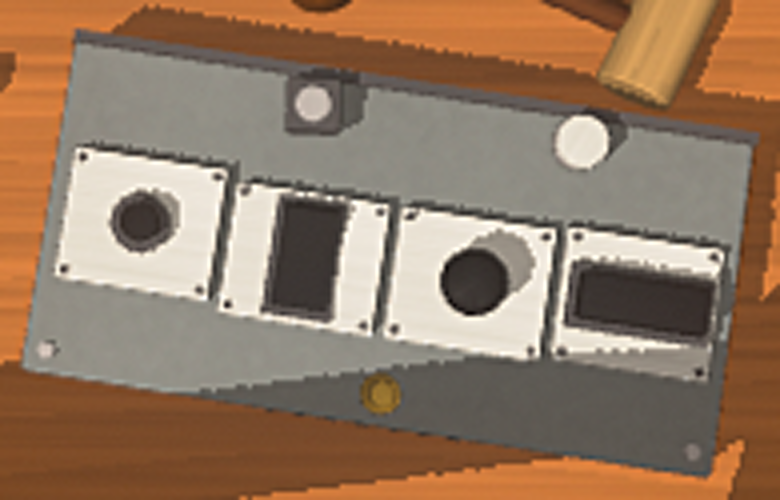

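View pics/sidec.png

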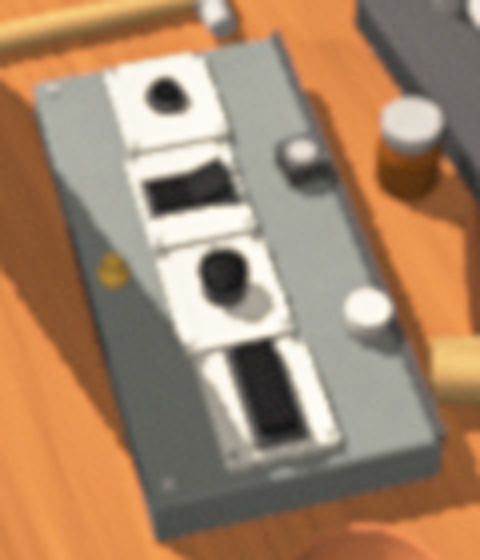

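The crops confirm the order (left to right: button, rocker, stop, bar), and the screw holes of every plate are visible. I'll compute the plate centres and the press points from those.

```bash
cat > h.py <<'E'
import numpy as np
from rig import r
from scipy.spatial.transform import Rotation as R
def ray(c,uv,z):
    d=np.c_[np.atleast_2d(uv),np.ones(len(np.atleast_2d(uv)))]@np.linalg.inv(c["K"]).T*[1,-1,-1]
    q=c["orientation"]; d=R.from_quat(np.r_[q[1:],q[0]]).apply(d); o=np.array(c["origin"])
    return o+d*((z-o[2])/d[:,2])[:,None]
def crop(p,s,ox,oy): return (np.array(p,float)+.5)/s-.5+[ox,oy]
E
python3 - <<'E'
from h import *
np.set_printoptions(precision=1,suppress=True)
t=r.capture("top"); s=r.capture("side")
P=[[(83,157),(218,177),(200,290),(64,268)],[(245,190),(379,211),(362,326),(228,304)],[(411,215),(547,237),(530,351),(394,329)],[(577,236),(714,257),(698,371),(561,351)]]
C=[]
for n,p in zip(("reset","rocker","stop","run"),P):
    w=ray(t,crop(p,4,250,155),62); C.append(w.mean(0)); print(n,C[-1],np.linalg.norm(w[1]-w[0]),np.linalg.norm(w[2]-w[1]))
C=np.array(C); d=C[0]-C[3]; yaw=np.arctan2(-d[0],d[1]); print("yaw",yaw,np.linalg.norm(np.diff(C,axis=0),axis=1))
ex=np.array([np.cos(yaw),np.sin(yaw),0]); print("rocker_far",C[1]+22*ex,"offline",(C-C[0])@ex)
# side check: tops
print("side reset top",ray(s,crop((168,93),4,245,165),80)); print("side run top",ray(s,crop((268,391),4,245,165),84)); print("side stop",ray(s,crop((224,272),4,245,165),97))
print("top: reset",ray(t,crop((141,217),4,250,155),80),"run",ray(t,crop((643,300),4,250,155),84),"stop",ray(t,crop((474,281),4,250,155),97))
print("tin,block",ray(t,crop([(582,141),(314,103)],4,250,155),75))
S=r.get_state(); q=S["orientation"]; M=R.from_quat(np.r_[q[1:],q[0]]).as_matrix(); print(M, S["position"],S["t"])
E
```

```text
reset [586.3 113.3  62. ] 86.55054346589314 72.0735129015026
rocker [565.3  10.9  62. ] 85.42875373255924 72.90649775713628
stop [550.3 -93.7  62. ] 86.19547164472964 72.05482342676548
run [ 538.3 -197.7   62. ] 86.18335729257188 71.77058499477016
yaw -0.1533923279024646 [104.6 105.7 104.7]
rocker_far [587.    7.6  62. ] offline [ 0.  -5.2 -4.   0. ]
side reset top [[584.9 106.3  80. ]]
side run top [[ 535.8 -205.    84. ]]
side stop [[ 546.4 -100.5   97. ]]
top: reset [[588.8 112.   80. ]] run [[ 540.  -196.8   84. ]] stop [[550.3 -92.3  97. ]]
tin,block [[ 638.7 -162.1   75. ]
 [ 661.5    5.    75. ]]
[[-1.   0.2 -0. ]
 [ 0.2  1.  -0. ]
 [ 0.  -0.  -1. ]] [160.6 629.4 197.6] 0.2
```

Request:
drive_tool(moves="0 -0.76 -0.667 0 0;0 -0.76 -0.667 0 0;0 -0.76 -0.667 0 0;0 -0.76 -0.667 0 0;0 -0.76 -0.667 0 0;0 -0.76 -0.667 0 0;0 -0.76 -0.667 0 0;0 -0.76 -0.667 0 0", force=30)

```text
t: 0.87
position: [306.2, 418.3, 198.2]
orientation: [0.001, 0.128, 0.992, -0.001]
ft_force: [-1.0, 0.7, 0.0]
width: 43.1
grip_force: 0.0
```

Request:
drive_tool(moves="0 -0.76 -0.667 0 0;0 -0.76 -0.667 0 0;0 -0.76 -0.667 0 0;0 -0.76 -0.667 0 0;0 -0.76 -0.667 0 0;0 -0.76 -0.667 0 0;0 -0.76 -0.667 0 0;0 -0.76 -0.667 0 0")

```text
t: 1.53
position: [447.8, 211.6, 198.1]
orientation: [0.0, 0.127, 0.992, 0.0]
ft_force: [-0.4, -0.0, -0.5]
width: 0.1
grip_force: 0.0
```

Request:
drive_tool(moves="0 -0.748 -0.662 0.2 -0.031;0 -0.748 -0.662 0.2 -0.031;0 -0.748 -0.662 0.2 -0.031;0 -0.748 -0.662 0.2 -0.031;0 -0.748 -0.662 0.2 -0.031;0 -0.748 -0.662 0.2 -0.031;0 -0.748 -0.662 0.31 -0.031;0 -0.748 -0.662 0.31 -0.031")

```text
t: 2.2
position: [585.1, 5.6, 116.0]
orientation: [-0.003, 0.077, 0.997, -0.0]
ft_force: [-0.8, 1.2, -0.3]
width: 0.5
grip_force: 0.0
```

Request:
drive_tool(moves="0 0 0 0 0;0 0 0 0 0")

```text
t: 2.37
position: [586.7, 10.0, 121.1]
orientation: [-0.0, 0.074, 0.997, 0.001]
ft_force: [0.1, 0.4, 0.2]
width: 0.6
grip_force: 0.0
```

```bash
python3 - <<'E'
from h import *
import cv2
a=r.capture("top")["frame"][155:280,250:445]; b=r.capture("side")["frame"][120:305,225:365]
a=cv2.resize(a,(585,375),interpolation=cv2.INTER_CUBIC); b=cv2.resize(b,(212,280),interpolation=cv2.INTER_CUBIC)
b=cv2.resize(r.capture("side")["frame"][165:305,245:365],None,fx=4,fy=4,interpolation=cv2.INTER_CUBIC)
cv2.imwrite("pics/s1.png",b)
s=r.get_state(); print(s["t"],s["position"],s["orientation"],s["ft_force"])
E
```

```text
2.5167 [587.41781503   8.74004653 122.2085932 ] [1.09856495e-03 7.44226857e-02 9.97226014e-01 5.77137095e-04] [-0.61961363  0.58860919 -0.64492916]
```

View pics/s1.png

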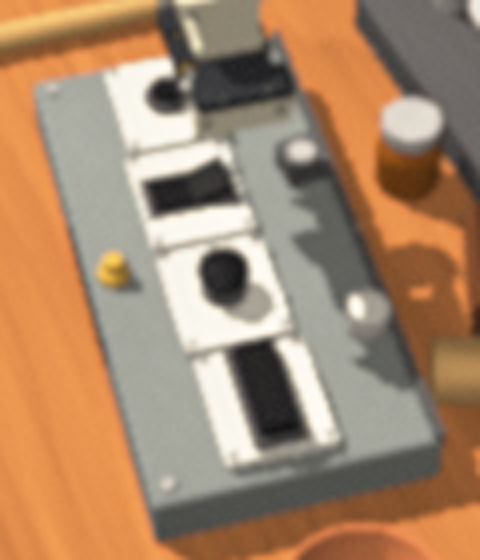

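The side view shows the dark gripper body at about (240,85) and pale fingertips ending at about (240,130), with the rocker at (190,185). I'll check that the tip's projection agrees with the TCP.

```bash
python3 - <<'E'
from h import *
np.set_printoptions(precision=1,suppress=True)
s=r.capture("side")
def proj(c,p):
    q=c["orientation"]; v=R.from_quat(np.r_[q[1:],q[0]]).inv().apply(np.array(p,float)-c["origin"])*[1,-1,-1]
    v=v@c["K"].T; return v[:,:2]/v[:,2:]
pc=lambda p:(proj(s,p)-[245,165]+.5)*4-.5
print("tcp in crop",pc([[587,9,122],[587,9,188],[587,9,70]]))
print("rocker far end corners & hinge",pc([[587,7.6,76.5],[565.3,10.9,68],[543,14,68]]))
print(r.get_state()["position"])
E
```

```text
tcp in crop [[216.1 136.1]
 [215.4  76.6]
 [216.7 180.5]]
rocker far end corners & hinge [[217.3 176.2]
 [190.9 188.6]
 [163.6 194.3]]
[587.3   8.1 122.1]
```

The observed gripper doesn't match the projection clearly, so I'll take one wider zoomed view of both cameras.

```bash
python3 - <<'E'
from h import *
import cv2
a=r.capture("top")["frame"]; b=r.capture("side")["frame"]
b=cv2.resize(b[120:245,240:340],(400,500),interpolation=cv2.INTER_CUBIC)
a=cv2.resize(a[110:235,265:365],(400,500),interpolation=cv2.INTER_CUBIC)
cv2.imwrite("pics/ab.png",np.hstack([b,a]))
E
```

```text
(no output)
```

View pics/ab.png

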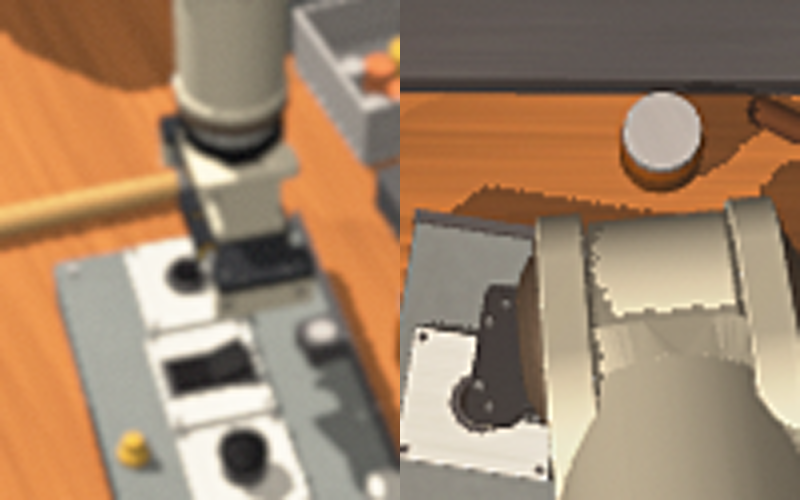

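```bash
python3 - <<'E'
from h import *
np.set_printoptions(precision=0,suppress=True)
s=r.capture("side");t=r.capture("top")
def proj(c,p):
    q=c["orientation"]; v=R.from_quat(np.r_[q[1:],q[0]]).inv().apply(np.array(p,float)-c["origin"])*[1,-1,-1]
    v=v@c["K"].T; return v[:,:2]/v[:,2:]
st=r.get_state();q=st["orientation"];M=R.from_quat(np.r_[q[1:],q[0]]).as_matrix()
P=lambda *l:[np.array(st["position"])+M@np.array(v,float) for v in l]
print("side body corners z-66 (near y-95 x+-37, far)",(proj(s,P((-37,-95,-66),(37,-95,-66),(-37,95,-66),(37,95,-66),(-9.5,-19,0),(9.5,-19,0),(-9.5,19,0),(9.5,19,0)))-[240,120])*4)
print("top body end",(proj(t,P((-37,95,-66),(37,95,-66),(-37,95,-110),(37,95,-110)))-[265,110])*4+[400,0])
print(st["position"],st["joint_positions"])
E
```

```text
side body corners z-66 (near y-95 x+-37, far) [[317. 338.]
 [218. 357.]
 [250. 167.]
 [159. 184.]
 [254. 332.]
 [230. 337.]
 [241. 298.]
 [218. 302.]]
top body end [[495. 296.]
 [473. 426.]
 [489. 286.]
 [466. 421.]]
[587.   7. 121.] [ 0.  0. -0.  2.  0.  1.  1.]
```

Request:
drive_tool(moves="0 0 0 0.08 0;0 0 0 0.14 0;0 0 0 0.17 0;0 0 0 0.19 0;0 0 0 0.2 0;0 0 0 0.208 0;0 0 0 0.208 0;0 0 0 0.208 0")

```text
t: 3.43
position: [587.2, 6.2, 69.3]
orientation: [0.0, 0.076, 0.997, 0.0]
ft_force: [1.3, -0.5, -1.1]
width: 0.4
grip_force: 0.0
```

Request:
drive_tool(moves="0 0 0 0.008 0;0 0 0 0.012 0;0 0 0 0.016 0;0 0 0 0.016 0;0 0 0 0.016 0")

```text
t: 3.85
position: [586.6, 6.2, 64.7]
orientation: [-0.0, 0.076, 0.997, 0.0]
ft_force: [-0.6, -0.1, -0.5]
width: 0.5
grip_force: 0.0
```

No force at z≈65, so I'll look.

```bash
python3 - <<'E'
from h import *
import cv2
b=r.capture("side")["frame"]
cv2.imwrite("pics/s2.png",cv2.resize(b[165:245,250:330],(640,600),interpolation=cv2.INTER_CUBIC))
s=[r.get_state() for _ in range(1)]; print(s[0]["position"],s[0]["ft_force"],s[0]["t"])
E
```

```text
[586.71551497   6.14211865  64.72071815] [ 0.30761849 -0.16265614 -0.0414515 ] 3.9
```

View pics/s2.png

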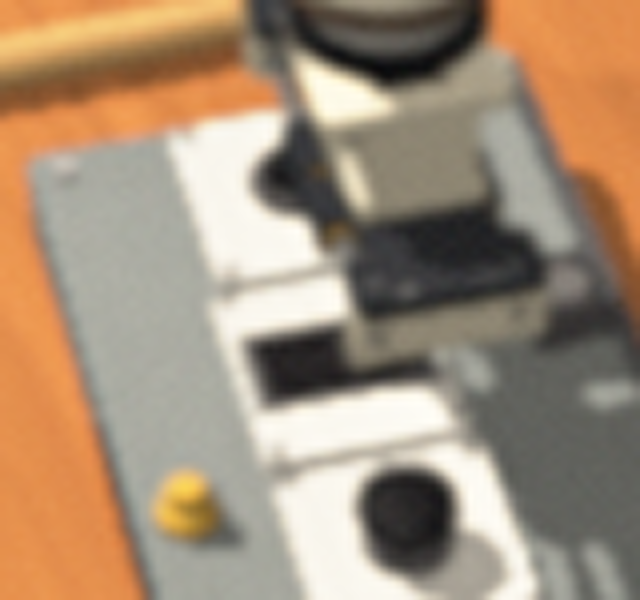

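The picture shows the rocker's near end unchanged (281,211 in full pixels), so it has not tipped yet. The fingers themselves are hidden behind the gripper body. I'll feel downward gently.

Request:
drive_tool(moves="0 0 0 0.006 0;0 0 0 0.012 0;0 0 0 0.016 0;0 0 0 0.016 0;0 0 0 0.016 0")

```text
t: 4.32
position: [586.6, 6.2, 60.5]
orientation: [-0.0, 0.076, 0.997, -0.0]
ft_force: [-0.7, -0.1, -0.4]
width: 0.5
grip_force: 0.0
```

No contact even at z=60, so something is inconsistent. I'll check the cameras against the robot base and overlay the predicted gripper boxes.

```bash
cat >> h.py <<'E'
def proj(c,p):
    q=c["orientation"]; v=R.from_quat(np.r_[q[1:],q[0]]).inv().apply(np.atleast_2d(np.array(p,float))-c["origin"])*[1,-1,-1]
    v=v@c["K"].T; return v[:,:2]/v[:,2:]
E
python3 - <<'E'
from h import *
import cv2, itertools
np.set_printoptions(precision=0,suppress=True)
s=r.capture("side");t=r.capture("top")
print("base side",proj(s,[(0,0,0),(80,0,0),(0,-80,0)]),"top",proj(t,[(0,0,0)]))
st=r.get_state();q=st["orientation"];M=R.from_quat(np.r_[q[1:],q[0]]).as_matrix();p=np.array(st["position"])
out=[]
for c,(x0,y0,x1,y1) in ((s,(240,125,340,250)),(t,(265,110,365,235))):
    k=4;im=cv2.resize(c["frame"][y0:y1,x0:x1],None,fx=k,fy=k,interpolation=cv2.INTER_CUBIC)
    for b,col in (((-37,37,-95,95,-130,-66),(0,0,255)),((-9.5,9.5,-19,19,-66,0),(0,255,0))):
        V=list(itertools.product(b[:2],b[2:4],b[4:]))
        W=(proj(c,[p+M@np.array(v) for v in V])-[x0,y0])*k
        for i,j in itertools.combinations(range(8),2):
            if sum(a!=d for a,d in zip(V[i],V[j]))==1: cv2.line(im,tuple(int(e) for e in W[i]),tuple(int(e) for e in W[j]),col,1)
    out.append(im)
cv2.imwrite("pics/ov.png",np.hstack(out)); print(st["ft_force"],p)
E
```

```text
base side [[118. 287.]
 [145. 278.]
 [123. 309.]] top [[328. 444.]]
[0. 1. 0.] [587.   6.  61.]
```

View pics/ov.png

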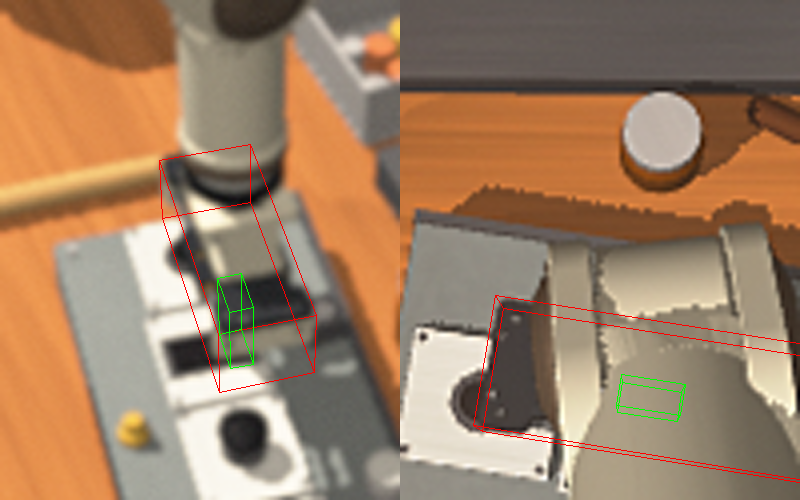

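Base and console projections fit. In the side view the gripper body sits about 40 mm higher than the nominal model, with its bottom edge at row ~355 instead of 392. That would explain the lack of contact. The body is well clear of the stop knob, so I'll keep feeling down in small steps.

Request:
drive_tool(moves="0 0 0 0.006 0;0 0 0 0.012 0;0 0 0 0.018 0;0 0 0 0.024 0;0 0 0 0.03 0;0 0 0 0.03 0")

```text
t: 4.92
position: [586.4, 6.2, 52.8]
orientation: [-0.0, 0.076, 0.997, -0.0]
ft_force: [0.1, 0.3, -0.3]
width: 0.8
grip_force: 0.0
```

Request:
drive_tool(moves="0 0 0 0.006 0;0 0 0 0.012 0;0 0 0 0.018 0;0 0 0 0.024 0;0 0 0 0.03 0;0 0 0 0.03 0")

```text
t: 5.42
position: [587.2, 6.1, 45.8]
orientation: [0.0, 0.076, 0.997, 0.0]
ft_force: [1.4, -0.2, 1.8]
width: 0.4
grip_force: 1.0
```

```bash
python3 - <<'E'
from h import *
import cv2
s=r.capture("side")["frame"]
cv2.imwrite("pics/s3.png",cv2.resize(s[165:265,240:340],(600,600),interpolation=cv2.INTER_LANCZOS4))
st=r.get_state();print(st["position"],st["ft_force"],st["joint_positions"])
E
```

```text
[586.88251325   6.18336926  45.72547854] [1.01136059 0.29330816 0.94004265] [ 0.01112295  0.5463533  -0.08700788  1.83462595  0.06529457  0.76313439
  1.30789835]
```

View pics/s3.png

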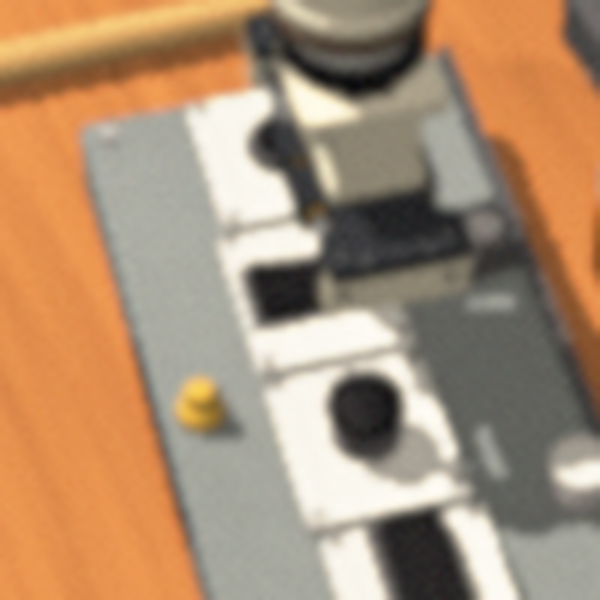

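The force is now 1–2 N and the rocker's near edge (245,265 in the crop, ≈(281,209) full) looks slightly raised, so the fingers are starting to tip it. The reported z evidently reads about 30 mm low at the tips. Continuing.

Request:
drive_tool(moves="0 0 0 0.004 0;0 0 0 0.008 0;0 0 0 0.012 0;0 0 0 0.016 0;0 0 0 0.016 0")

```text
t: 5.88
position: [586.4, 6.2, 41.4]
orientation: [-0.0, 0.076, 0.997, 0.0]
ft_force: [1.7, 0.0, 1.3]
width: 0.7
grip_force: 0.7
```

Request:
drive_tool(moves="0 0 0 0.004 0;0 0 0 0.008 0;0 0 0 0.012 0;0 0 0 0.016 0;0 0 0 0.016 0")

```text
t: 6.3
position: [586.6, 6.2, 39.6]
orientation: [-0.0, 0.076, 0.997, -0.0]
ft_force: [-5.8, -0.3, 18.2]
width: 0.4
grip_force: 9.1
```

The fingers met a hard stop at 18 N after about 8.5 mm of travel, as expected for a fully tipped rocker (tip offset ≈ +28.5 mm on reported z). I'll lift and check.

Request:
drive_tool(moves="0 0 0 -0.03 0;0 0 0 -0.15 0;0 0 0 -0.28 0;0 0 0 -0.35 0;0 0 0 -0.35 0;0 0 0 -0.35 0")

```text
t: 6.8
position: [586.9, 6.2, 125.9]
orientation: [0.001, 0.076, 0.997, 0.0]
ft_force: [-0.4, 0.8, -0.3]
width: 0.3
grip_force: 0.0
```

```bash
python3 - <<'E'
from h import *
import cv2
s=r.capture("side");f=s["frame"]
g=cv2.imread("pics/side0.png"); k=lambda a:cv2.resize(a[195:235,265:320],(385,400),interpolation=cv2.INTER_CUBIC)
cv2.imwrite("pics/s4.png",np.hstack([k(g),k(f)]))
st=r.get_state();q=st["orientation"];M=R.from_quat(np.r_[q[1:],q[0]]).as_matrix()
print(st["t"],st["position"],st["ft_force"])
ex=np.array([np.cos(-.153),np.sin(-.153),0])
for n,p in (("reset",(587,110,0)),("run",(538.5,-199,0))):
    d=np.array(p)-st["position"]; print(n,"tool shift/250",np.round((M.T@(d*[1,1,0]))/250,3))
E
```

```text
6.85 [585.80763025   6.1663389  124.64438236] [-0.67651958 -0.01511378 -0.37948287]
reset tool shift/250 [ 0.058  0.411 -0.   ]
run tool shift/250 [ 0.062 -0.84   0.   ]
```

View pics/s4.png

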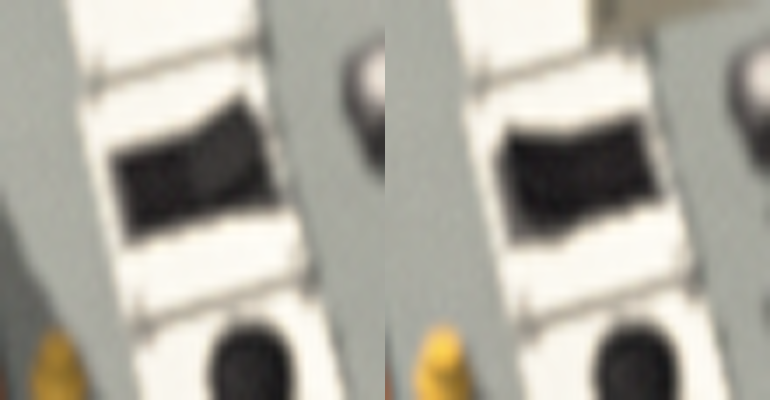

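The right half (after pressing) shows the rocker's near half raised and its far half level, so it is tipped over. Next: over to the button and press.

Request:
drive_tool(moves="0 0.058 0.411 0 0;0 0.058 0.411 0 0;0 0.058 0.411 0 0;0 0.058 0.411 0.1 0;0 0.058 0.411 0.2 0;0 0.058 0.411 0.25 0;0 0.058 0.411 0.26 0;0 0.058 0.411 0.26 0")

```text
t: 7.52
position: [586.1, 109.1, 58.1]
orientation: [-0.002, 0.076, 0.997, -0.001]
ft_force: [0.1, 0.1, 0.4]
width: 0.3
grip_force: 0.0
```

Request:
drive_tool(moves="0 0 0 0.012 0;0 0 0 0.024 0;0 0 0 0.036 0;0 0 0 0.048 0;0 0 0 0.054 0;0 0 0 0.058 0;0 0 0 0.06 0;0 0 0 0.06 0")

```text
t: 8.18
position: [589.0, 109.8, 45.9]
orientation: [0.001, 0.076, 0.997, 0.0]
ft_force: [1.1, -1.0, 4.9]
width: 0.4
grip_force: 2.3
```

Request:
drive_tool(moves="0 0 0 0.005 0;0 0 0 0.01 0;0 0 0 0.012 0;0 0 0 0.012 0;0 0 0 0.012 0")

```text
t: 8.6
position: [589.1, 109.9, 45.4]
orientation: [0.001, 0.076, 0.997, 0.0]
ft_force: [-5.8, -2.1, 22.2]
width: 0.4
grip_force: 11.9
```

Hard stop at 45.4, matching the full press. Lift, then travel high over the stop knob to the bar.

Request:
drive_tool(moves="0 0 0 -0.03 0;0 0 0 -0.1 0;0 0 0 -0.2 0;0 0 0 -0.3 0;0 0 0 -0.34 0;0 0 0 -0.34 0;0 0 0 -0.34 0")

```text
t: 9.18
position: [587.6, 110.0, 126.8]
orientation: [-0.0, 0.076, 0.997, 0.0]
ft_force: [0.2, -0.4, -0.7]
width: 0.3
grip_force: 0.0
```

Request:
drive_tool(moves="0 0.002 -0.625 0 0;0 0.002 -0.625 0 0;0 0.002 -0.625 0 0;0 0.002 -0.625 0 0;0 0.002 -0.625 0 0;0 0.002 -0.625 0 0")

```text
t: 9.68
position: [561.7, -47.3, 125.0]
orientation: [-0.002, 0.079, 0.997, -0.0]
ft_force: [0.2, 1.0, -0.5]
width: 0.5
grip_force: 0.0
```

Request:
drive_tool(moves="0 0.002 -0.626 0 0;0 0.002 -0.626 0 0;0 0.002 -0.626 0 0;0 0.002 -0.626 0 0;0 0.002 -0.626 0 0;0 0.002 -0.626 0 0;0 0.002 -0.626 0 0")

```text
t: 10.27
position: [539.5, -196.5, 125.9]
orientation: [-0.001, 0.075, 0.997, 0.001]
ft_force: [0.7, 0.6, 0.5]
width: 0.6
grip_force: 0.0
```

Request:
drive_tool(moves="0 0 0 0.1 0;0 0 0 0.2 0;0 0 0 0.25 0;0 0 0 0.26 0;0 0 0 0.28 0;0 0 0 0.295 0;0 0 0 0.31 0;0 0 0 0.31 0")

```text
t: 10.93
position: [540.5, -198.1, 50.3]
orientation: [0.001, 0.076, 0.997, 0.0]
ft_force: [-1.1, 4.1, 4.7]
width: 0.4
grip_force: 2.2
```

Request:
drive_tool(moves="0 0 0 0.004 0;0 0 0 0.008 0;0 0 0 0.012 0;0 0 0 0.014 0;0 0 0 0.014 0;0 0 0 0.014 0;0 0 0 0.014 0;0 0 0 0.014 0")

```text
t: 11.6
position: [540.6, -198.4, 47.7]
orientation: [0.001, 0.076, 0.997, 0.0]
ft_force: [-2.1, 4.5, 9.9]
width: 0.2
grip_force: 5.3
```

Request:
drive_tool(moves="0 0 0 0.002 0;0 0 0 0.004 0;0 0 0 0.004 0;0 0 0 0.004 0;0 0 0 0.004 0;0 0 0 0.004 0")

```text
t: 12.1
position: [540.7, -198.5, 47.6]
orientation: [0.001, 0.076, 0.997, 0.0]
ft_force: [-3.7, 5.4, 17.9]
width: 0.3
grip_force: 8.7
```

```bash
python3 -c "
from rig import r
print(r.get_state()['ft_force'],r.job_done())"
```

```text
the job is handed in; nothing more can be done
[-3.73605107  5.43380672 17.85073769] None
```

I tipped the rocker, pressed and released the button, and handed the job in at about 12 s with the bar held at its lower stop (about 18 N); a picture confirmed the rocker, force and travel the other two, and the judge's verdict wasn't shown.

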